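# Park the bottle caddy in its bay

## Task

Take the wheeled bottle caddy by its orange push bar and push it forward, still in the open, until all four swivel castors trail straight; then steer it between the blue rails of the parking bay. Push it home against the yellow stop so that the red pin goes in, lean on it gently there for a second (a light but definite pressure, about 6 N, never a hard shove), and let go of it with the castors still trailing straight and both bottles standing on it. Leave the other things on the bench alone.

Things in the scene. Friction and masses are not known exactly. Their poses are not given: they have to be found in the camera images.
- caddy: aluminium caddy on four swivel castors, free, about 0.9 kg with its bottles. Origin on the worktop under mid-deck; x = forward (towards the black rubber nose), y left, z up. Deck 160 (x) x 112 (y) mm, top at z 38 mm, lip to 48 mm; nose's front face at x 85 mm, z 28 to 44 mm. Castor pivots at x +-60, y +-36 mm; each wheel trails its pivot by 13 mm
- bar_center (a point): centre of the orange push bar over the caddy's rear: 14 mm thick (along caddy x), 76 long (y), 22 high; 125 mm above the worktop, 95 mm behind the caddy's origin when slack. Free on all sides but two thin uprights below it (y +-26 mm). Sprung: pushed forward it gives 1 mm per 1.5 N, up to 14 mm, and returns when let go; rigid backwards and sideways. Axes as the caddy's
- bay: fixed parking bay: two blue rails 50 mm high, 122 mm apart inside, 190 mm long. Origin on the worktop mid-mouth, where the straight rails begin; x = inward (parked heading), z up. Flared lead-ins reach 46 mm before the mouth, opening to about 170 mm. The rigid yellow stop across it is clamped at an unmeasured depth, new each time: face 110 to 140 mm inward of the mouth
- home_pin (a joint): how far the red pin in the middle of the yellow stop's face is pushed in, m: 0 = out (8 mm proud of the face), 0.008 = flush with the face, which means the caddy's nose rests against the stop. Very soft spring (about 0.2 N).
- castor_fl (a joint): swivel angle of the front left castor about the upright axis, rad: 0 = trailing straight (wheel behind its pivot), +-1.57 = sideways, +-3.14 = wrong way round. Swivels freely: about 50 mm of straight forward push brings it round to 0; rolling backwards turns it away again
- castor_fr (a joint): swivel angle of the front right castor about the upright axis, rad: 0 = trailing straight (wheel behind its pivot), +-1.57 = sideways, +-3.14 = wrong way round. Swivels freely: about 50 mm of straight forward push brings it round to 0; rolling backwards turns it away again
- castor_rl (a joint): swivel angle of the rear left castor about the upright axis, rad: 0 = trailing straight (wheel behind its pivot), +-1.57 = sideways, +-3.14 = wrong way round. Swivels freely: about 50 mm of straight forward push brings it round to 0; rolling backwards turns it away again
- castor_rr (a joint): swivel angle of the rear right castor about the upright axis, rad: 0 = trailing straight (wheel behind its pivot), +-1.57 = sideways, +-3.14 = wrong way round. Swivels freely: about 50 mm of straight forward push brings it round to 0; rolling backwards turns it away again
- bottle_black_mid (a point): middle of the dark glass bottle with the black cap, 37 mm wide, 100 mm high, standing loose at the front left of the deck (its top about 138 mm above the worktop); z along the bottle
- bottle_white_mid (a point): middle of the dark glass bottle with the white cap, 37 mm wide, 96 mm high, standing loose at the front right of the deck; this point is 50 mm above its foot; z along the bottle
- juice_a: juice bottle, pink, 70 mm wide, 135 mm high; bystander, origin at its underside
- juice_b: juice bottle, purple, 70 mm wide, 135 mm high; bystander, origin at its underside
- juice_c: juice bottle, pink, 72 mm wide, 135 mm high; bystander, origin at its underside
- petri: stack of three clear dishes, 67 mm wide, 47 mm high; bystander, origin at its underside
- tape: roll of yellow tape lying flat, 76 mm wide, 18 mm high; bystander, origin at its underside
- cup: sample cup with red lid, 56 mm wide, 65 mm high; bystander, origin at its underside
Mind the look-alikes: they are no part of the job. Leave any green, pink or purple look-alike of the part that bears bottle_black_mid alone.

How it is judged (in metres and radians):
On the way, in this order (a step that is already met when the one before it is completed fails the run):
1. with the caddy's nose still outside the bay's mouth, all four castors trail straight (within 0.3 rad) (value of joint castor_fl between -0.3 and 0.3 rad and value of joint castor_fr between -0.3 and 0.3 rad and value of joint castor_rl between -0.3 and 0.3 rad and value of joint castor_rr between -0.3 and 0.3 rad and x of caddy in the frame of bay below -0.085 m), for 0.1 s.
2. the caddy stands in the bay against the stop (red pin in at least 5.5 mm) and leans on it with 3 to 13 N for 0.3 s (value of joint home_pin above 0.0055 m and contact force between caddy and bay between 3 and 13 N and angle between the x axis of caddy and the x axis of bay, either way round below 0.12 rad), for 0.3 s.
At the end, for the whole second after the job is handed in: The caddy rests in the bay, nose within 2.5 mm of the yellow stop (red pin pushed in at least 5.5 mm), on its wheels, within 12 mm and 0.12 rad of the bay's middle line, all castors within 0.3 rad of trailing straight, both bottles upright on the deck (value of joint home_pin above 0.0055 m and x of caddy in the frame of bay above 0.015 m and y of caddy in the frame of bay between -0.012 and 0.012 m and angle between the x axis of caddy and the x axis of bay, either way round below 0.12 rad and angle between caddy's own z axis and vertical below 0.05 rad and value of joint castor_fl between -0.3 and 0.3 rad and value of joint castor_fr between -0.3 and 0.3 rad and value of joint castor_rl between -0.3 and 0.3 rad and value of joint castor_rr between -0.3 and 0.3 rad and linear speed of caddy below 0.01 m/s and angle between each of bottle_black_mid, bottle_white_mid's own z axis and vertical below 0.1 rad and horizontal distance between each of bottle_black_mid, bottle_white_mid and caddy below 0.09 m); the robot touches nothing.
It fails at once if the caddy presses on the bay (rails or stop) with more than 18 N (contact force between caddy and bay above 18 N).
It fails at once if a bottle on the caddy tips by more than 0.3 rad (angle between any of bottle_black_mid, bottle_white_mid's own z axis and vertical above 0.3 rad).
It fails at once if the caddy is tipped by more than 0.15 rad or lifted off (angle between caddy's own z axis and vertical above 0.15 rad or height (world z) of caddy above 0.02 m).
It fails at once if a bystander is moved by more than 20 mm (distance of any of juice_a, juice_b, juice_c, petri, tape, cup from where it was at the start of the episode above 0.02 m).
It also fails if it takes over 58 s, if anything falls off the work surface, if the arm or the gripper's body presses on something with over 40 N, if the wrist force passes 120 N, or if a joint passes its speed limit or range.

## Robot

A 6-joint arm with a two-finger parallel gripper is mounted at the origin on a cart in front of the work surface, level with it; the furniture and walls round the work are solid. World frame = base frame: x ahead of the robot, y to its left, z up, the work surface at z = 0. Lengths are in m, angles in degrees, forces in N, time in s.
With the tool pointing down it reaches from about 0.375 to 0.975 m from the base axis. Payload 3.8 kg.
Tool frame: the origin (TCP) lies at the very end of the fingers, on their centre line; the grasp point (between the pads) lies arm.grasp_offset behind it (arm.grasp_offset is the distance from the TCP to the grasp point, in m); z points along the fingers, y is the line along which they close (so a half turn about z gives the same grasp; the last joint's range is limited). The gripper opens to 88 mm and grips with 3 to 60 N. Pads are 18 mm wide; open, the fingers measure 123 mm over their backs; the gripper's body (75 mm by 187 mm) begins 45 mm behind the grasp point.
Start: joints at [67.386, 15.12, 91.902, -0, 72.978, -2.114], TCP at [0.236, 0.632, 0.239] pointing down, gripper open.
Joint ranges: [-150.88, 150.88], [-54.13, 125.18], [17.81, 147.31], [-75.09, 255.09], [0, 152.58], [-146.25, 146.25]. Speed limits (degrees/s): [147.25, 147.25, 180, 180, 180, 180].

## Interface

Orientations are given as [roll, pitch, yaw] about the fixed x, y, z axes, in that order (R = Rz(yaw) Ry(pitch) Rx(roll)).
In Python, from plant import arm, snapshot, camera_params gives the robot as it stands.
- The arm moves only by the tool send_rows, never from a script. Its argument "series" is text: rows parted by semicolons, each of 7 numbers parted by spaces: the shift along the tool's x, y, z in m, then the turn, a rotation vector about the tool's x, y, z in rad, then the finger opening in m, from 0 to 0.0881. In form: dx dy dz wx wy wz jaw; .... A call has 1 to 20 rows; each row is the pose to reach, as a shift and turn from the pose commanded when the call began, along the tool's axes at that moment; what a row does not reach only later rows make up. A row lasts 1/10 s, in which the tool goes at most 50 mm and 8.59 degrees, less where a joint would pass 70% of its speed; a pose out of reach is approached as far as the arm can. A call with a gripper value outside its range is refused whole. The fingers move at their own pace and stop on an object; "grip_force" is the grip in N (left out, the last holds). Time passes only in rows, so rows that repeat a pose let the fingers close. It gives the time, the measured TCP pose, the force, the opening and the grip force at its end, in the units of the state.
- arm.get_obs(): the state, without advancing time (a new reading comes with each control period).
- snapshot(name): name is "scene" or "top" or "wrist"; returns the picture (480x640x3 uint8, red, green, blue); there is no depth.
- camera_params(name): a dict with "fx", "fy", "cx", "cy" (pixels), "dist" ([k1, k2, p1, p2, k3] as OpenCV has them; the pictures are not rectified), "position" and "attitude" of the camera in the world; the wrist camera has in their place "mount" (4x4, takes a point from camera to tool coordinates, whose origin is the TCP and whose axes are the flange's). Camera axes: x right, y up, looking along -z (the intrinsics and any distortion apply to the point x, -y, -z); pixel columns grow to the right and rows downward; lengths in m; the calibration is good to about 2 mm. A picture is of the moment at which its call begins: read the wrist's pose just before it. camera_params takes no time and is no camera call.
- arm.sign_off(): hands the job in; it is judged then, once.
The state is a dict: "clock": time; "joint_pos": joint angles; "joint_vel": joint speeds; "joint_torque": joint torques, N m; "tcp_pos": TCP position; "orientation": TCP orientation; "ft_force": force on the tool from outside, world axes, zero at the start; "wrist_torque": the same for the moment, N m; "grip_width": finger opening in m; "finger_force": force on a finger pad.
Only numpy, scipy, OpenCV 4.12 (cv2) and the standard library are available. Lean on these libraries where they do the work, as an engineer would, in place of code of your own. Each camera call takes 0.05 s, during which the arm holds its last target. There are 200 camera calls.

## Working session

There is one attempt and no reset: what is moved stays moved. The work goes in short steps, Python scripts to look and compute and a tool call to move; the robot and the scene stay as the last step left them, time stands still between calls to the robot, and variables do not carry over. Pictures are saved under pics/ and viewed, at most 10 in all, crops included, and the job is handed in when it is done.

Besides the shell and the picture viewer there is one more tool, called after "Call:" as name(argument=value, ...) on one line, values as JSON. send_rows: Moves the arm, as the interface text tells. Its arguments: {"type":"object","properties":{"series":{"type":"string"},"grip_force":{"type":"number"}},"required":["series"]}

```bash
mkdir -p pics; ls
python3 - <<'E'
from plant import arm, snapshot, camera_params
import cv2
for n in("scene","top"):
    cv2.imwrite(f"pics/{n}0.png",snapshot(n)[:,:,::-1]); print(n,camera_params(n))
print(camera_params("wrist"),arm.grasp_offset); print(arm.get_obs())
E
```

```text
pics
scene {'fx': 483.6612315453986, 'fy': 483.6612315453986, 'cx': 314.55616896946265, 'cy': 245.54305812442135, 'dist': array([-0.01696816,  0.        ,  0.        ,  0.        ,  0.        ]), 'position': array([-0.10365906, -0.68333823,  0.82270434]), 'attitude': array([ 49.14831222,   1.0533246 , -51.00230291])}
top {'fx': 479.92255287907284, 'fy': 479.92255287907284, 'cx': 320.46270377973576, 'cy': 239.69572291819398, 'dist': array([-0.11798121,  0.        ,  0.        ,  0.        ,  0.        ]), 'position': array([ 0.47743656, -0.12553845,  1.16038274]), 'attitude': array([  3.46626347,  -0.73760127, -89.03165208])}
{'fx': 337.8095899681405, 'fy': 337.8095899681405, 'cx': 317.0373658347173, 'cy': 242.89036215787266, 'dist': array([0.01578033, 0.        , 0.        , 0.        , 0.        ]), 'mount': array([[-7.41122277e-04,  9.56511333e-01,  2.91694224e-01,
         7.54682919e-02],
       [ 9.99999692e-01,  6.33450031e-04,  4.63567336e-04,
         1.55351133e-04],
       [ 2.58633696e-04,  2.91694478e-01, -9.56511508e-01,
        -1.46494494e-01],
       [ 0.00000000e+00,  0.00000000e+00,  0.00000000e+00,
         1.00000000e+00]])} 0.0187
{'clock': 0.1, 'joint_pos': array([ 6.73872970e+01,  1.51645067e+01,  9.19714620e+01, -1.25644048e-03,
        7.29774139e+01, -2.11299953e+00]), 'joint_vel': array([ 0.02920742,  0.00105545, -0.13170814,  0.02470178,  0.04353765,
        0.05314171]), 'joint_torque': array([ 2.67691739e-04, -5.03615856e+01, -3.58069503e+01,  7.30959792e-02,
        2.34258879e-02, -5.62182151e-05]), 'tcp_pos': array([0.23614081, 0.63167842, 0.23753499]), 'orientation': array([-1.79886650e+02, -2.98061409e-03,  1.59500663e+02]), 'ft_force': array([ 0.09565128, -0.37420267,  0.60577576]), 'wrist_torque': array([-0.00377481,  0.02027367,  0.00104971]), 'finger_force': 0.0, 'grip_width': 0.088285516725031}
```

View pics/scene0.png

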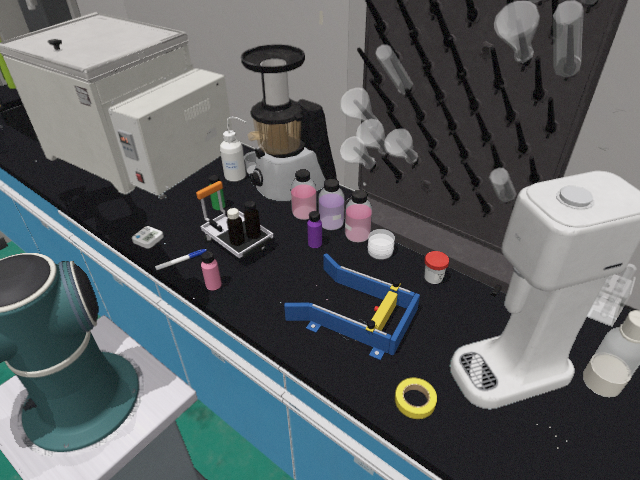

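View pics/top0.png

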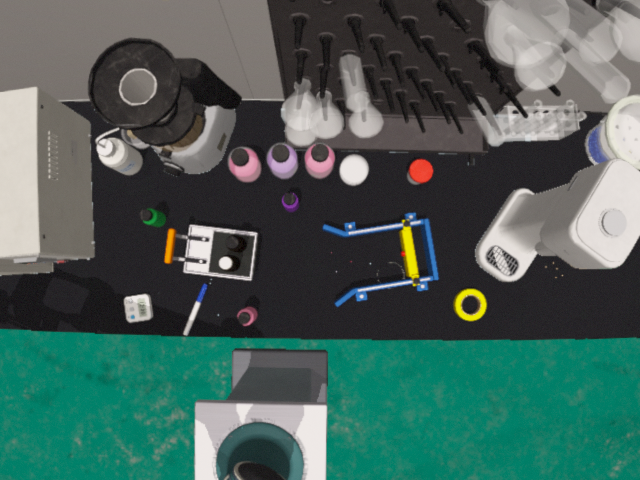

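The scene view shows the caddy (orange bar at 210,190) with its nose toward the bay on the right; the green, pink and purple bottles are look-alikes. In the top view the bar is at (170,246), the deck spans (185–257, 225–278), and the bay spans (325–437, 215–305). Its mouth is on the left and the stop is at (408,252).

```bash
cat > h.py <<'E'
import numpy as np, cv2
from scipy.spatial.transform import Rotation as R
from plant import arm, snapshot, camera_params
def cam(n):
    c=camera_params(n); K=np.array([[c['fx'],0,c['cx']],[0,c['fy'],c['cy']],[0,0,1]])
    if 'mount' in c:
        o=arm.get_obs(); T=np.eye(4);T[:3,:3]=R.from_euler('xyz',o['orientation'],degrees=True).as_matrix();T[:3,3]=o['tcp_pos']
        M=T@c['mount']; return K,c['dist'],M[:3,:3],M[:3,3]
    return K,c['dist'],R.from_euler('xyz',c['attitude'],degrees=True).as_matrix(),c['position']
def ray(C,uv):
    K,d,Rm,p=C
    q=cv2.undistortPoints(np.float64(uv).reshape(-1,1,2),K,d).reshape(-1,2)
    return np.c_[q[:,0],-q[:,1],-np.ones(len(q))]@Rm.T
def plane(C,uv,z):
    v=ray(C,uv); return C[3]+v*((z-C[3][2])/v[:,2])[:,None]
def tri(C1,u1,C2,u2):
    a=ray(C1,u1)[0];b=ray(C2,u2)[0]
    s=np.linalg.lstsq(np.c_[a,-b],C2[3]-C1[3],rcond=None)[0]
    x=C1[3]+s[0]*a;y=C2[3]+s[1]*b; return (x+y)/2,np.linalg.norm(x-y)
def blobs(img,lo,hi,amin=30):
    m=cv2.inRange(cv2.cvtColor(img,cv2.COLOR_RGB2HSV),lo,hi)
    n,l,s,c=cv2.connectedComponentsWithStats(m)
    return [(s[i,4],c[i],l==i) for i in np.argsort(-s[:,4]) if i and s[i,4]>=amin]
E
python3 - <<'E'
from h import *
np.set_printoptions(precision=4,suppress=True)
I={n:snapshot(n) for n in("scene","top")};C={n:cam(n) for n in I}
t=I['top']
OR=((5,150,120),(17,255,255));BL=((100,120,60),(118,255,255));YE=((22,140,120),(33,255,255))
for nm,h in(("or",OR),("bl",BL),("ye",YE)):
    for n in I:
        for a,c,m in blobs(I[n],*h)[:4]:
            r=cv2.minAreaRect(np.argwhere(m)[:,::-1].astype(np.float32)); print(nm,n,a,c,r)
            if n=="top":
                z={'or':.136,'bl':.05,'ye':.05}[nm]; print(plane(C[n],cv2.boxPoints(r),z)[:,:2].tolist())
b=[blobs(I[n],*OR)[0][1] for n in("top","scene")]
print("bar",tri(C['top'],b[0],C['scene'],b[1]))
cv2.imwrite("pics/crop.png",cv2.resize(t[195:320,140:450],None,fx=2.58,fy=2.58,interpolation=cv2.INTER_CUBIC)[:,:,::-1])
E
```

```text
or scene 225 [208.7867 189.5556] ((209.0, 189.49998474121094), (8.049844741821289, 28.17445945739746), 63.43495178222656)
or top 121 [169.8843 245.6612] ((169.18775939941406, 245.5917205810547), (7.6654953956604, 35.35379409790039), 7.594643592834473)
[[0.4843293494763036, 0.20019365992378202], [0.5601177128472888, 0.19260047812537967], [0.5581947043492828, 0.1757904800630785], [0.4825012429545163, 0.18343344666598232]]
bl scene 6454 [236.4919 398.9462] ((232.9951629638672, 394.54278564453125), (195.25259399414062, 50.27604675292969), 40.15599822998047)
bl scene 3929 [355.8941 310.6414] ((350.4777526855469, 306.0506591796875), (124.17103576660156, 77.43209838867188), 23.728389739990234)
bl scene 3693 [137.3693 318.1275] ((136.15965270996094, 316.0291748046875), (164.05332946777344, 37.923492431640625), 40.10090255737305)
bl scene 2978 [321.8207 455.4295] ((321.2786865234375, 464.8768615722656), (115.80094146728516, 51.689090728759766), 36.75928497314453)
bl top 827 [426.1947 249.5284] ((422.0185241699219, 250.28076171875), (80.062255859375, 24.277462005615234), 80.78897094726562)
[[0
[... 1199 characters left out ...]
517150878906), (14.187124252319336, 46.34955596923828), 31.32869529724121)
ye top 562 [409.2651 252.2989] ((409.06756591796875, 252.40542602539062), (53.75846862792969, 11.179130554199219), 80.53767395019531)
[[0.5783095622386613, -0.32183195070887843], [0.5831208220697622, -0.3478200586147266], [0.459719900635404, -0.36943331631802534], [0.4551209636876007, -0.3435394633774894]]
ye top 523 [469.9675 304.3652] ((470.0, 304.5), (31.0, 32.0), 90.0)
[[0.43504382401496566, -0.4526627973666296], [0.43570171795063795, -0.5298108718152632], [0.36301193835173395, -0.5303665697587892], [0.3628050540362435, -0.4533327905468097]]
bar (array([0.5217, 0.1904, 0.1228]), np.float64(0.00016692102580574087))
```

View pics/crop.png

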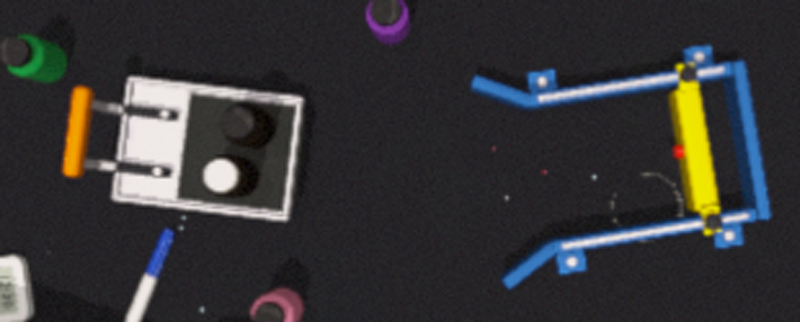

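The crop shows the deck lip corners at about (130,77), (302,98), (287,219) and (112,201) in crop pixels. The rail top lines run (540,100)–(725,72) and (563,245)–(750,214), and the red pin is at (679,152).

Run:
```python
from h import *
np.set_printoptions(precision=4,suppress=True)
C=cam("top")
f=lambda p:np.array(p)/2.58+[139.7,194.7]
d=plane(C,f([(130,77),(302,98),(287,219),(112,201)]),.048)[:,:2]
print("deck ctr",d.mean(0),"len",np.linalg.norm(d[1]-d[0]),"w",np.linalg.norm(d[3]-d[0]))
h=d[1]+d[2]-d[0]-d[3];print("head",np.degrees(np.arctan2(h[1],h[0])))
b=plane(C,f([(540,100),(725,72),(563,245),(750,214)]),.05)[:,:2];print(b)
for i in(0,2):
    v=b[i+1]-b[i];print("rail head",np.degrees(np.arctan2(*v[::-1])))
print("mouth",(b[0]+b[2])/2,"sep",np.linalg.norm(b[0]-b[2]))
print("pin",plane(C,f([(679,152)]),.036))
```

```text
deck ctr [0.5116 0.0942] len 0.15804928234135027 w 0.11325887868885182
head -95.28946288616896
[[ 0.5606 -0.2047]
 [ 0.5892 -0.3728]
 [ 0.4308 -0.2272]
 [ 0.4609 -0.3963]]
rail head -80.35437980578969
rail head -79.92421608465929
mouth [ 0.4957 -0.216 ] sep 0.13171776618939826
pin [[ 0.5164 -0.3336  0.036 ]]
```

Call:
send_rows(series="0.02 -0.02 0 0 0 -0.03 0.088; 0.03 -0.06 0 0 0 -0.06 0.088; 0.03 -0.1 0 0 0 -0.1 0.088; 0.03 -0.14 0 0 0 -0.14 0.088; 0.02 -0.18 0 0 0 -0.18 0.088; 0 -0.22 0 0 0 -0.22 0.088; -0.02 -0.26 0 0 0 -0.258 0.088; -0.02 -0.26 0 0 0 -0.258 0.088; -0.02 -0.26 0 0 0 -0.258 0.088", grip_force=25)

```text
clock: 1.1
tcp_pos: [0.1642, 0.3814, 0.239]
orientation: [179.9, 0.0, 174.2]
ft_force: [-0.3, -0.8, -0.8]
grip_width: 0.0881
finger_force: 0.0
```

Call:
send_rows(series="-0.05 -0.03 0 0 0 0 0.05; -0.1 -0.06 0 0 0 0 0.05; -0.15 -0.09 0.01 0 0 0 0.05; -0.19 -0.11 0.02 0 0 0 0.05; -0.23 -0.125 0.02 0 0 0 0.05; -0.27 -0.14 0.02 0 0 0 0.05; -0.31 -0.15 0.02 0 0 0 0.05; -0.35 -0.154 0.02 0 0 0 0.05; -0.375 -0.154 0.02 0 0 0.002 0.05; -0.375 -0.154 0.02 0 0 0 0.05; -0.375 -0.154 0.02 0 0 0 0.05")

```text
clock: 2.2
tcp_pos: [0.5223, 0.1918, 0.2179]
orientation: [-180.0, -0.1, 174.3]
ft_force: [0.0, 0.2, -0.3]
grip_width: 0.05
finger_force: 0.0
```

Run:
```python
from h import *
np.set_printoptions(precision=4,suppress=True)
o=arm.get_obs();print(o['tcp_pos'],o['orientation'])
C=cam("wrist");w=snapshot("wrist")
for a,c,m in blobs(w,(5,150,100),(17,255,255),150)[:2]:
    r=cv2.minAreaRect(np.argwhere(m)[:,::-1].astype(np.float32));print(a,c,r);print(plane(C,cv2.boxPoints(r),.136)[:,:2],plane(C,[r[0]],.136))
cv2.imwrite("pics/w1.png",w[:,:,::-1])
```

```text
[0.5223 0.1918 0.2179] [-179.9858   -0.1067  174.2667]
241 [316.1535 285.8631] ((315.0, 280.0), (30.0, 16.0), 90.0)
[[0.5322 0.1836]
 [0.5333 0.195 ]
 [0.5569 0.1928]
 [0.5557 0.181 ]] [[0.5444 0.1881 0.136 ]]
```

View pics/w1.png

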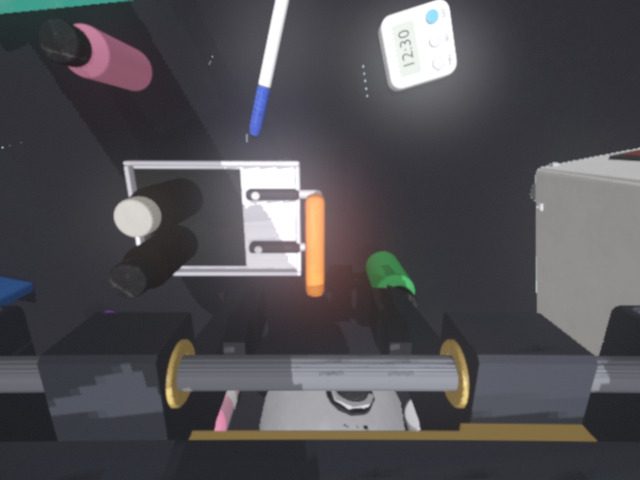

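The wrist view shows the bar upright in the image, cols 306–325 and rows 195–296, parallel to the pads. It is about 4 mm off in tool x. The green bottle is clear of the fingers.

Call:
send_rows(series="0.003 -0.001 0.03 0 0 0 0.05; 0.003 -0.001 0.06 0 0 0 0.05; 0.003 -0.001 0.085 0 0 0 0.05; 0.003 -0.001 0.1 0 0 0 0.05; 0.003 -0.001 0.11 0 0 0 0.05; 0.003 -0.001 0.111 0 0 0 0.05; 0.003 -0.001 0.111 0 0 0 0.03; 0.003 -0.001 0.111 0 0 0 0.022; 0.003 -0.001 0.111 0 0 0 0.018; 0.003 -0.001 0.111 0 0 0 0.01; 0.003 -0.001 0.111 0 0 0 0.005; 0.003 -0.001 0.111 0 0 0 0.005; 0.003 -0.001 0.111 0 0 0 0.005")

```text
clock: 3.55
tcp_pos: [0.5192, 0.1906, 0.1082]
orientation: [180.0, 0.0, 174.3]
ft_force: [-0.5, -0.8, 2.4]
grip_width: 0.014
finger_force: 25.0
```

Call:
send_rows(series="0 -0.001 0 0 0 0 0.005; 0 -0.003 0 0 0 0 0.005; 0 -0.006 0 0 0 0 0.005; 0 -0.01 0 0 0 0 0.005; 0 -0.014 0 0 0 0 0.005; 0 -0.018 0 0 0 0 0.005; 0 -0.022 0 0 0 0 0.005; 0 -0.026 0 0 0 0 0.005; 0 -0.031 0 0 0 0 0.005; 0 -0.036 0 0 0 0 0.005; 0 -0.041 0 0 0 0 0.005; 0 -0.046 0 0 0 0 0.005; 0 -0.051 0 0 0 0 0.005; 0 -0.056 0 0 0 0 0.005; 0 -0.061 0 0 0 0 0.005; 0 -0.066 0 0 0 0 0.005; 0 -0.07 0 0 0 0 0.005; 0 -0.073 0 0 0 0 0.005; 0 -0.075 0 0 0 0 0.005; 0 -0.075 0 0 0 0 0.005")

```text
clock: 5.55
tcp_pos: [0.5116, 0.1151, 0.1081]
orientation: [-180.0, 0.0, 174.3]
ft_force: [0.8, -0.1, 5.2]
grip_width: 0.0135
finger_force: 25.0
```

Run:
```python
from h import *
t=snapshot("top");o=arm.get_obs();print(o['tcp_pos'],o['orientation'],o['ft_force'])
cv2.imwrite("pics/t2.png",cv2.resize(t[195:320,140:450],None,fx=2.58,fy=2.58,interpolation=cv2.INTER_CUBIC)[:,:,::-1])
```

```text
[0.51155651 0.11518844 0.10812722] [-1.79986176e+02  3.95324755e-02  1.74260198e+02] [-0.16239857  0.61260324  6.03545669]
```

View pics/t2.png

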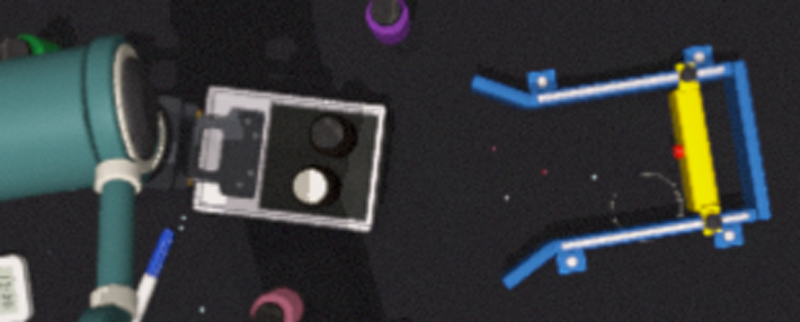

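The caddy has moved about 75 mm straight, with the deck at crop (195–384, 88–229), still at about -95.5°. Both bottles are standing.

```bash
cat > path.py <<'E'
from h import *
def gen(xs,ys,hs,bx,hb=-80.1,mouth=(.4957,-.216),off=.095,dz=0,w=None):
    # desired caddy origin (bay frame) and heading error (deg); bar= origin - off*h
    o=arm.get_obs();R0=R.from_euler('xyz',o['orientation'],degrees=True).as_matrix()
    a=np.radians(hb);u=np.array([np.cos(a),np.sin(a)]);l=np.array([-u[1],u[0]])
    out=[]
    for x,y,h in zip(xs,ys,hs):
        t=a+np.radians(h);p=np.array(mouth)+x*u+y*l-off*np.array([np.cos(t),np.sin(t)])
        d=R0.T@np.r_[p-o['tcp_pos'][:2],0]
        yaw=(hb+h+270-o['orientation'][2]+180)%360-180
        out.append(f"{d[0]:.4f} {d[1]:.4f} {dz} 0 0 {-np.radians(yaw):.4f} 0.005")
    return out
E
python3 - <<'E'
from path import *
o=arm.get_obs();a=np.radians(-80.1);u=np.array([np.cos(a),np.sin(a)]);l=np.array([-u[1],u[0]])
t=np.radians(o['orientation'][2]-270);c=o['tcp_pos'][:2]+.095*np.array([np.cos(t),np.sin(t)])-[.4957,-.216]
x0,y0,h0=c@u,c@l,np.degrees(t-a);h0=(h0+180)%360-180;print(x0,y0,h0)
s=np.arange(1,41)/40;q=s*s*(3-2*s);v=np.clip(s,0,1)
r=gen(x0+(-.14-x0)*(1.1*s-.1*s*s) if 0 else x0+(-.14-x0)*(.6*s+.4*q),y0*(1-q),h0*(1-q),0,dz=-.0005)
print(";".join(r[:20]));print(";".join(r[20:]))
E
```

```text
-0.23204795040093187 0.04695038379367025 -15.639801565759797
-0.0003 -0.0014 -0.0005 0 0 -0.0005 0.005;-0.0003 -0.0030 -0.0005 0 0 -0.0020 0.005;-0.0001 -0.0048 -0.0005 0 0 -0.0044 0.005;0.0002 -0.0067 -0.0005 0 0 -0.0076 0.005;0.0008 -0.0087 -0.0005 0 0 -0.0117 0.005;0.0015 -0.0109 -0.0005 0 0 -0.0166 0.005;0.0024 -0.0132 -0.0005 0 0 -0.0222 0.005;0.0034 -0.0157 -0.0005 0 0 -0.0284 0.005;0.0046 -0.0182 -0.0005 0 0 -0.0352 0.005;0.0058 -0.0209 -0.0005 0 0 -0.0427 0.005;0.0072 -0.0237 -0.0005 0 0 -0.0506 0.005;0.0088 -0.0265 -0.0005 0 0 -0.0590 0.005;0.0104 -0.0294 -0.0005 0 0 -0.0678 0.005;0.0120 -0.0325 -0.0005 0 0 -0.0769 0.005;0.0138 -0.0355 -0.0005 0 0 -0.0864 0.005;0.0156 -0.0386 -0.0005 0 0 -0.0961 0.005;0.0174 -0.0418 -0.0005 0 0 -0.1060 0.005;0.0193 -0.0450 -0.0005 0 0 -0.1161 0.005;0.0212 -0.0483 -0.0005 0 0 -0.1263 0.005;0.0231 -0.0515 -0.0005 0 0 -0.1365 0.005
0.0250 -0.0548 -0.0005 0 0 -0.1467 0.005;0.0269 -0.0581 -0.0005 0 0 -0.1569 0.005;0.0288 -0.0613 -0.0005 0 0 -0.1670 0.005;0.0306 -0.0646 -0.0005 0 0 -0.1769 0.005;0.0324 -0.0678 -0.0005 0 0 -0.1866 0.005;0.0342 -0.0709 -0.0005 0 0 -0.1961 0.005;0.0358 -0.0741 -0.0005 0 0 -0.2052 0.005;0.0374 -0.0771 -0.0005 0 0 -0.2140 0.005;0.0389 -0.0801 -0.0005 0 0 -0.2224 0.005;0.0403 -0.0830 -0.0005 0 0 -0.2303 0.005;0.0416 -0.0858 -0.0005 0 0 -0.2377 0.005;0.0427 -0.0885 -0.0005 0 0 -0.2446 0.005;0.0437 -0.0911 -0.0005 0 0 -0.2508 0.005;0.0446 -0.0935 -0.0005 0 0 -0.2564 0.005;0.0453 -0.0958 -0.0005 0 0 -0.2612 0.005;0.0458 -0.0980 -0.0005 0 0 -0.2653 0.005;0.0462 -0.0999 -0.0005 0 0 -0.2686 0.005;0.0463 -0.1018 -0.0005 0 0 -0.2710 0.005;0.0463 -0.1034 -0.0005 0 0 -0.2725 0.005;0.0460 -0.1048 -0.0005 0 0 -0.2730 0.005
```

Call:
send_rows(series="0 -0.001 -0.0005 0 0 0 0.005; 0 -0.003 -0.0005 0 0 -0.002 0.005; 0 -0.005 -0.0005 0 0 -0.004 0.005; 0 -0.007 -0.0005 0 0 -0.008 0.005; 0.001 -0.009 -0.0005 0 0 -0.012 0.005; 0.0015 -0.011 -0.0005 0 0 -0.017 0.005; 0.0025 -0.013 -0.0005 0 0 -0.022 0.005; 0.0035 -0.0155 -0.0005 0 0 -0.028 0.005; 0.0045 -0.018 -0.0005 0 0 -0.035 0.005; 0.006 -0.021 -0.0005 0 0 -0.043 0.005; 0.007 -0.0235 -0.0005 0 0 -0.051 0.005; 0.009 -0.0265 -0.0005 0 0 -0.059 0.005; 0.0105 -0.0295 -0.0005 0 0 -0.068 0.005; 0.012 -0.0325 -0.0005 0 0 -0.077 0.005; 0.014 -0.0355 -0.0005 0 0 -0.086 0.005; 0.0155 -0.0385 -0.0005 0 0 -0.096 0.005; 0.0175 -0.042 -0.0005 0 0 -0.106 0.005; 0.0195 -0.045 -0.0005 0 0 -0.116 0.005; 0.021 -0.048 -0.0005 0 0 -0.126 0.005; 0.023 -0.0515 -0.0005 0 0 -0.1365 0.005")

```text
clock: 7.6
tcp_pos: [0.4832, 0.0666, 0.1082]
orientation: [180.0, 0.0, -177.8]
ft_force: [0.4, -0.2, 2.7]
grip_width: 0.0139
finger_force: 25.0
```

Run:
```python
from path import *
o=arm.get_obs();print(o['tcp_pos'],o['orientation'],o['ft_force'])
x0,y0,h0=-.23205,.04695,-15.64
s=np.arange(21,41)/40;q=s*s*(3-2*s)
r=gen(x0+(-.14-x0)*(.6*s+.4*q),y0*(1-q),h0*(1-q),0);print("; ".join(r))
```

```text
[0.48318399 0.06663895 0.10823851] [ 1.79996937e+02  6.14932719e-03 -1.77843676e+02] [ 0.36313811 -0.21709722  2.69370764]
0.0021 -0.0034 0 0 0 -0.0089 0.005; 0.0045 -0.0064 0 0 0 -0.0191 0.005; 0.0068 -0.0093 0 0 0 -0.0291 0.005; 0.0090 -0.0123 0 0 0 -0.0391 0.005; 0.0113 -0.0152 0 0 0 -0.0488 0.005; 0.0134 -0.0181 0 0 0 -0.0582 0.005; 0.0155 -0.0210 0 0 0 -0.0674 0.005; 0.0175 -0.0238 0 0 0 -0.0762 0.005; 0.0194 -0.0265 0 0 0 -0.0846 0.005; 0.0211 -0.0292 0 0 0 -0.0925 0.005; 0.0228 -0.0318 0 0 0 -0.0999 0.005; 0.0243 -0.0343 0 0 0 -0.1068 0.005; 0.0256 -0.0367 0 0 0 -0.1130 0.005; 0.0268 -0.0390 0 0 0 -0.1186 0.005; 0.0278 -0.0412 0 0 0 -0.1234 0.005; 0.0287 -0.0433 0 0 0 -0.1275 0.005; 0.0293 -0.0452 0 0 0 -0.1308 0.005; 0.0297 -0.0470 0 0 0 -0.1332 0.005; 0.0299 -0.0486 0 0 0 -0.1346 0.005; 0.0298 -0.0501 0 0 0 -0.1352 0.005
```

Call:
send_rows(series="0.002 -0.0035 -0.0005 0 0 -0.009 0.005; 0.0045 -0.0065 -0.0005 0 0 -0.019 0.005; 0.007 -0.0095 -0.0005 0 0 -0.029 0.005; 0.009 -0.0125 -0.0005 0 0 -0.039 0.005; 0.0115 -0.015 -0.0005 0 0 -0.049 0.005; 0.0135 -0.018 -0.0005 0 0 -0.058 0.005; 0.0155 -0.021 -0.0005 0 0 -0.067 0.005; 0.0175 -0.024 -0.0005 0 0 -0.076 0.005; 0.0195 -0.0265 -0.0005 0 0 -0.085 0.005; 0.021 -0.029 -0.0005 0 0 -0.0925 0.005; 0.023 -0.032 -0.0005 0 0 -0.1 0.005; 0.0245 -0.0345 -0.0005 0 0 -0.107 0.005; 0.0255 -0.0365 -0.0005 0 0 -0.113 0.005; 0.027 -0.039 -0.0005 0 0 -0.1185 0.005; 0.028 -0.041 -0.0005 0 0 -0.1235 0.005; 0.0285 -0.0435 -0.0005 0 0 -0.1275 0.005; 0.0295 -0.045 -0.0005 0 0 -0.131 0.005; 0.03 -0.047 -0.0005 0 0 -0.133 0.005; 0.03 -0.0485 -0.0005 0 0 -0.1345 0.005; 0.03 -0.05 -0.0005 0 0 -0.135 0.005")

```text
clock: 9.6
tcp_pos: [0.4549, 0.0157, 0.1086]
orientation: [180.0, -0.0, -170.2]
ft_force: [-0.7, 0.6, -3.1]
grip_width: 0.0136
finger_force: 25.0
```

Run:
```python
from h import *
t=snapshot("top");o=arm.get_obs();print(o['tcp_pos'],o['orientation'],o['ft_force'])
cv2.imwrite("pics/t3.png",cv2.resize(t[195:320,190:450],None,fx=3,fy=3,interpolation=cv2.INTER_CUBIC)[:,:,::-1])
```

```text
[0.45493683 0.01550923 0.10857155] [-1.79996545e+02 -3.10043506e-02 -1.70164661e+02] [-0.24034028 -0.18233359 -2.99506825]
```

View pics/t3.png

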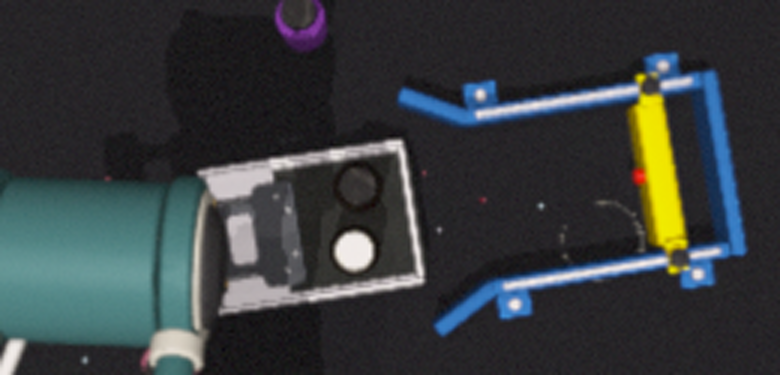

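The steer has worked. In the crop the front lip corners are (402,141) and (422,281), the rear ones about (200,172) and (222,312), and both bottles are standing.

Run:
```python
from h import *
C=cam("top");f=lambda p:np.array(p)/3+[189.67,194.67]
d=plane(C,f([(402,141),(422,281),(222,312),(200,172)]),.048)[:,:2]
a=np.radians(-80.1);u=np.array([np.cos(a),np.sin(a)]);l=np.array([-u[1],u[0]])
b=plane(C,f([(478,115),(690,80),(505,286),(720,250)]),.05)[:,:2];print("rails xy",[( (p-[.4957,-.216])@u,(p-[.4957,-.216])@l) for p in b])
print([((p-[.4957,-.216])@u,(p-[.4957,-.216])@l) for p in d])
o=arm.get_obs();p=o['tcp_pos'][:2]-[.4957,-.216];print("tcp",p@u,p@l,o['orientation'][2]+90)
```

```text
rails xy [(np.float64(0.0002342502970866054), np.float64(0.06693221401002676)), (np.float64(0.16858336196692417), np.float64(0.06844665095064144)), (np.float64(-6.694816976949604e-05), np.float64(-0.06664492010062742)), (np.float64(0.16983508140561676), np.float64(-0.06585275227860744))]
[(np.float64(-0.06099994459189642), np.float64(0.05621798868828647)), (np.float64(-0.06258138891592721), np.float64(-0.05290083528492564)), (np.float64(-0.21843211098767953), np.float64(-0.052628714011519716)), (np.float64(-0.21906980900565018), np.float64(0.05663192176838555))]
tcp -0.23507027422094864 -0.00035300590906946205 -80.16466081205061
```

Call:
send_rows(series="0 -0.002 0.0002 0 0 0 0.005; 0 -0.005 0.0002 0 0 -0.001 0.005; 0.0005 -0.009 0.0003 0 0 -0.002 0.005; 0.0005 -0.013 0.0003 0 0 -0.003 0.005; 0.001 -0.017 0.0003 0 0 -0.004 0.005; 0.001 -0.021 0.0003 0 0 -0.004 0.005; 0.001 -0.025 0.0003 0 0 -0.004 0.005; 0.001 -0.029 0.0003 0 0 -0.004 0.005; 0.001 -0.033 0.0003 0 0 -0.004 0.005; 0.001 -0.037 0.0003 0 0 -0.004 0.005; 0.001 -0.041 0.0003 0 0 -0.004 0.005; 0.001 -0.045 0.0003 0 0 -0.004 0.005; 0.001 -0.049 0.0003 0 0 -0.004 0.005; 0.001 -0.053 0.0003 0 0 -0.004 0.005; 0.001 -0.057 0.0003 0 0 -0.004 0.005; 0.001 -0.061 0.0003 0 0 -0.004 0.005; 0.001 -0.065 0.0003 0 0 -0.004 0.005; 0.001 -0.068 0.0003 0 0 -0.004 0.005; 0.001 -0.07 0.0003 0 0 -0.004 0.005; 0.001 -0.07 0.0003 0 0 -0.004 0.005")

```text
clock: 11.65
tcp_pos: [0.4662, -0.0537, 0.1084]
orientation: [-180.0, 0.0, -169.9]
ft_force: [-0.5, -0.0, -1.7]
grip_width: 0.0141
finger_force: 25.0
```

Run:
```python
from h import *
t=snapshot("top");o=arm.get_obs();print(o['tcp_pos'],o['orientation'],o['ft_force'],o['wrist_torque'])
cv2.imwrite("pics/t4.png",cv2.resize(t[195:320,190:450],None,fx=3,fy=3,interpolation=cv2.INTER_CUBIC)[:,:,::-1])
```

```text
[ 0.46618621 -0.05361602  0.10841198] [-1.79983947e+02  5.62294925e-03 -1.69941366e+02] [ 0.37865868  0.71031174 -2.70751778] [ 0.0665536   0.11827606 -0.07478071]
```

View pics/t4.png

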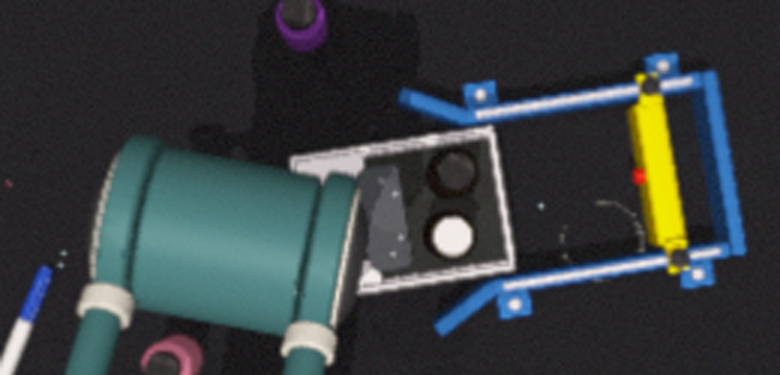

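The nose is entering the mouth centred: the front corners are (492,128) and (513,269), with gaps of about 15 and 16 px to the rails.

Call:
send_rows(series="0 -0.002 0 0 0 0 0.005; 0 -0.005 0 0 0 0 0.005; 0 -0.009 0 0 0 0 0.005; 0 -0.014 0 0 0 0 0.005; 0 -0.019 0 0 0 0 0.005; 0 -0.024 0 0 0 0 0.005; 0 -0.029 0 0 0 0 0.005; 0 -0.034 0 0 0 0 0.005; 0 -0.039 0 0 0 0 0.005; 0 -0.044 0 0 0 0 0.005; 0 -0.049 0 0 0 0 0.005; 0 -0.054 0 0 0 0 0.005; 0 -0.059 0 0 0 0 0.005; 0 -0.064 0 0 0 0 0.005; 0 -0.069 0 0 0 0 0.005; 0 -0.074 0 0 0 0 0.005; 0 -0.079 0 0 0 0 0.005; 0 -0.083 0 0 0 0 0.005; 0 -0.085 0 0 0 0 0.005; 0 -0.085 0 0 0 0 0.005")

```text
clock: 13.7
tcp_pos: [0.4811, -0.1375, 0.1084]
orientation: [-180.0, 0.0, -170.0]
ft_force: [-0.4, 0.1, -1.0]
grip_width: 0.0132
finger_force: 25.0
```

Call:
send_rows(series="0 -0.001 0 0 0 0 0.005; 0 -0.002 0 0 0 0 0.005; 0 -0.0035 0 0 0 0 0.005; 0 -0.005 0 0 0 0 0.005; 0 -0.0065 0 0 0 0 0.005; 0 -0.008 0 0 0 0 0.005; 0 -0.0095 0 0 0 0 0.005; 0 -0.011 0 0 0 0 0.005; 0 -0.0125 0 0 0 0 0.005; 0 -0.014 0 0 0 0 0.005; 0 -0.015 0 0 0 0 0.005; 0 -0.015 0 0 0 0 0.005")

```text
clock: 14.9
tcp_pos: [0.4837, -0.152, 0.1084]
orientation: [-180.0, 0.0, -169.9]
ft_force: [-0.4, 0.1, -1.3]
grip_width: 0.0138
finger_force: 25.0
```

Run:
```python
from h import *
t=snapshot("top");o=arm.get_obs();print(o['tcp_pos'],o['orientation'],o['ft_force'],o['wrist_torque'])
cv2.imwrite("pics/t5.png",cv2.resize(t[195:320,190:450],None,fx=3,fy=3,interpolation=cv2.INTER_CUBIC)[:,:,::-1])
```

```text
[ 0.48359898 -0.15196457  0.10838077] [-1.79992949e+02 -1.07441430e-03 -1.69939287e+02] [-0.79146709  0.30471301 -1.84903687] [ 0.13187127  0.09554082 -0.04819744]
```

View pics/t5.png

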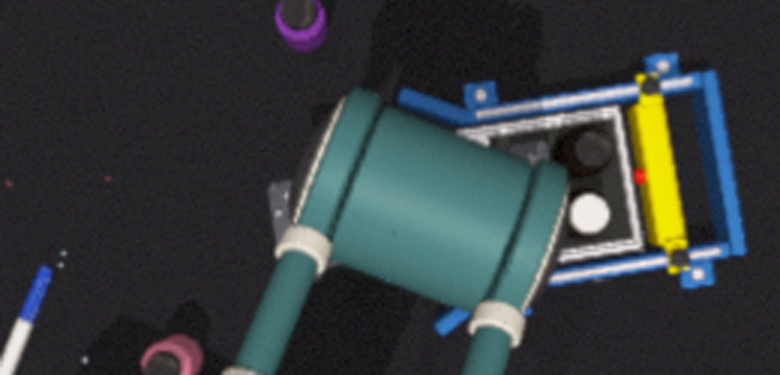

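The caddy is centred in the bay, with its front lip at cols 618–640, next to the red pin at (640,177). About 10 mm remains.

Call:
send_rows(series="0 -0.001 0 0 0 0 0.005; 0 -0.002 0 0 0 0 0.005; 0 -0.003 0 0 0 0 0.005; 0 -0.004 0 0 0 0 0.005; 0 -0.005 0 0 0 0 0.005; 0 -0.006 0 0 0 0 0.005; 0 -0.007 0 0 0 0 0.005; 0 -0.008 0 0 0 0 0.005; 0 -0.008 0 0 0 0 0.005")

```text
clock: 15.85
tcp_pos: [0.485, -0.1599, 0.1084]
orientation: [-180.0, 0.0, -169.9]
ft_force: [-0.7, 0.9, -1.3]
grip_width: 0.0135
finger_force: 25.0
```

Call:
send_rows(series="0 -0.001 0 0 0 0 0.005; 0 -0.002 0 0 0 0 0.005; 0 -0.003 0 0 0 0 0.005; 0 -0.003 0 0 0 0 0.005")

```text
clock: 16.25
tcp_pos: [0.4853, -0.1624, 0.1084]
orientation: [180.0, -0.0, -169.9]
ft_force: [-2.1, 3.4, 0.8]
grip_width: 0.0138
finger_force: 25.0
```

Call:
send_rows(series="0 -0.001 0 0 0 0 0.005; 0 -0.0015 0 0 0 0 0.005; 0 -0.0015 0 0 0 0 0.005; 0 -0.0015 0 0 0 0 0.005")

```text
clock: 16.65
tcp_pos: [0.4855, -0.1636, 0.1084]
orientation: [179.9, -0.0, -169.9]
ft_force: [-2.3, 5.3, 2.1]
grip_width: 0.0136
finger_force: 25.0
```

Run:
```python
from h import *
for i in range(4):
    snapshot("top") if i<3 else None
    o=arm.get_obs();print(o['tcp_pos'],o['ft_force'],o['wrist_torque'])
t=snapshot("top")
cv2.imwrite("pics/t6.png",cv2.resize(t[205:300,330:450],None,fx=6,fy=6,interpolation=cv2.INTER_CUBIC)[:,:,::-1])
```

```text
[ 0.48546421 -0.1635542   0.10835688] [-2.4305205   4.89481341  2.09357018] [ 0.76829826  0.36864291 -0.07590904]
[ 0.48549392 -0.16358239  0.10838316] [-1.995218    5.07283909  2.38795417] [ 0.82507074  0.32655731 -0.04562034]
[ 0.48550024 -0.1635631   0.10840918] [-1.69855611  4.3147365   1.2331649 ] [ 0.83151894  0.32748145 -0.04582669]
[ 0.48550024 -0.1635631   0.10840918] [-1.69855611  4.3147365   1.2331649 ] [ 0.83151894  0.32748145 -0.04582669]
```

View pics/t6.png

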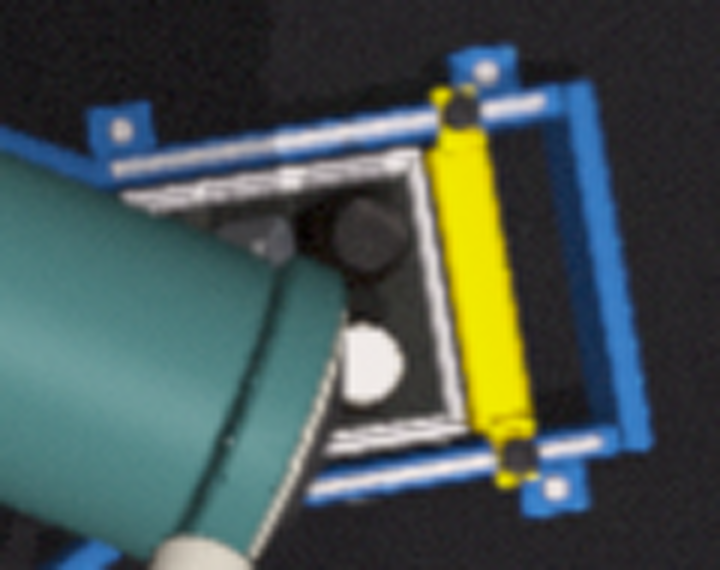

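The nose is against the stop, with the pin hidden behind the lip, the caddy straight and the bottles standing. I'll lean at about 6 N for a second, then ease off.

Call:
send_rows(series="0 -0.0005 0 0 0 0 0.005; 0 -0.0007 0 0 0 0 0.005; 0 -0.0007 0 0 0 0 0.005; 0 -0.0007 0 0 0 0 0.005; 0 -0.0007 0 0 0 0 0.005; 0 -0.0007 0 0 0 0 0.005; 0 -0.0007 0 0 0 0 0.005; 0 -0.0007 0 0 0 0 0.005; 0 -0.0007 0 0 0 0 0.005; 0 -0.0007 0 0 0 0 0.005; 0 -0.0007 0 0 0 0 0.005; 0 -0.0007 0 0 0 0 0.005")

```text
clock: 18.05
tcp_pos: [0.4855, -0.1641, 0.1084]
orientation: [179.9, -0.0, -169.9]
ft_force: [-1.9, 5.5, 2.5]
grip_width: 0.0137
finger_force: 25.0
```

Call:
send_rows(series="0 0.0005 0 0 0 0 0.005; 0 0.001 0 0 0 0 0.005; 0 0.0015 0 0 0 0 0.005; 0 0.002 0 0 0 0 0.005; 0 0.0023 0 0 0 0 0.005; 0 0.0023 0 0 0 0 0.005; 0 0.0023 0 0 0 0 0.005")

```text
clock: 18.75
tcp_pos: [0.4854, -0.1626, 0.1084]
orientation: [180.0, -0.0, -169.9]
ft_force: [-1.6, 3.7, 0.5]
grip_width: 0.0136
finger_force: 25.0
```

Call:
send_rows(series="0 0.0005 0 0 0 0 0.005; 0 0.001 0 0 0 0 0.005; 0 0.0015 0 0 0 0 0.005; 0 0.0015 0 0 0 0 0.005; 0 0.0015 0 0 0 0 0.005")

```text
clock: 19.25
tcp_pos: [0.4853, -0.1613, 0.1084]
orientation: [-180.0, 0.0, -169.9]
ft_force: [-2.2, 1.4, 0.3]
grip_width: 0.014
finger_force: 25.0
```

Call:
send_rows(series="0 0 0 0 0 0 0.014; 0 0 0 0 0 0 0.015; 0 0 0 0 0 0 0.017; 0 0 0 0 0 0 0.02; 0 0 0 0 0 0 0.025; 0 0 0 0 0 0 0.03; 0 0 0 0 0 0 0.04; 0 0 0 0 0 0 0.05; 0 0 0 0 0 0 0.05; 0 0 0 0 0 0 0.05")

```text
clock: 20.25
tcp_pos: [0.4852, -0.1611, 0.1084]
orientation: [-180.0, -0.0, -169.9]
ft_force: [0.5, 0.3, 0.5]
grip_width: 0.05
finger_force: 0.0
```

Call:
send_rows(series="0 0 -0.005 0 0 0 0.05; 0 0 -0.02 0 0 0 0.05; 0 0 -0.045 0 0 0 0.05; 0 0 -0.08 0 0 0 0.05; 0 0 -0.11 0 0 0 0.05; 0 0.04 -0.12 0 0 0 0.05; 0 0.08 -0.12 0 0 0 0.05; 0 0.12 -0.12 0 0 0 0.05; 0 0.16 -0.12 0 0 0 0.05; 0 0.2 -0.12 0 0 0 0.05; 0 0.23 -0.12 0 0 0 0.05; 0 0.24 -0.12 0 0 0 0.05; 0 0.24 -0.12 0 0 0 0.05")

```text
clock: 21.55
tcp_pos: [0.4432, 0.0761, 0.2287]
orientation: [-180.0, 0.0, -169.8]
ft_force: [0.2, 0.1, -0.4]
grip_width: 0.0501
finger_force: 0.0
```

Run:
```python
from h import *
t=snapshot("top");s=snapshot("scene")
a=cv2.resize(t[205:300,310:450],(560,380),interpolation=cv2.INTER_CUBIC)
b=cv2.resize(s[225:365,240:440],(285,200),interpolation=cv2.INTER_CUBIC)
im=np.zeros((590,560,3),np.uint8);im[:380]=a;im[385:585,:285]=b
cv2.imwrite("pics/t7.png",im[:,:,::-1])
```

```text
(no output)
```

View pics/t7.png

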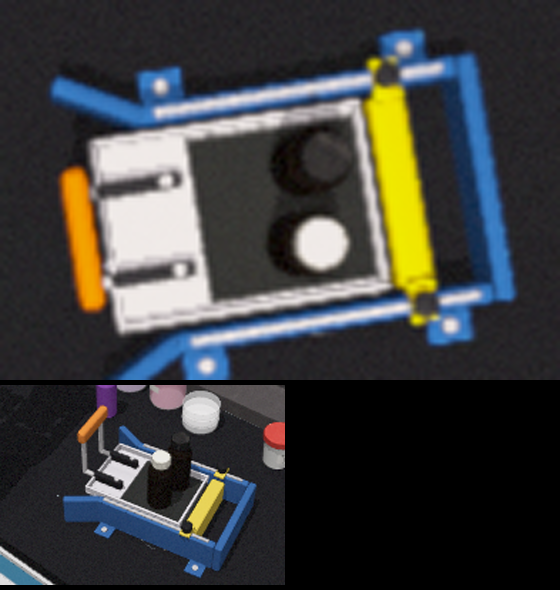

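The gripper is clear, the bottles are upright and the caddy is straight in the bay. I'll check whether it rolled back on release by comparing the lip-to-stop gap with the picture taken during the lean.

Run:
```python
from h import *
A=cv2.imread("pics/t6.png")
P=[cv2.resize(snapshot("top")[205:300,330:450],None,fx=6,fy=6,interpolation=cv2.INTER_CUBIC)[:,:,::-1] for _ in range(2)]
for y in(190,220,300,340,390):
    for im in[A]+P:
        r=im[y-6:y+7].astype(float).mean(0);b=r[:,0];ye=r[:,2]-r[:,0]
        k=380+int((y-160)*.18); k=np.arange(k,k+90)
        y0=next(x for x in k if ye[x]>120)
        j=np.arange(y0-40,y0+3);w=np.clip(b[j]-60,0,None)
        print(y,"lip",round((j*w).sum()/w.sum()/6,2),"yel",round(y0/6,2),end=" | ")
    print()
```

```text
190 lip 69.79 yel 72.17 | 190 lip 69.78 yel 72.17 | 190 lip 69.78 yel 72.17 | 
220 lip 70.62 yel 73.17 | 220 lip 70.61 yel 73.17 | 220 lip 70.61 yel 73.17 | 
300 lip 72.82 yel 75.33 | 300 lip 72.79 yel 75.33 | 300 lip 72.78 yel 75.33 | 
340 lip 73.96 yel 76.5 | 340 lip 73.87 yel 76.5 | 340 lip 73.88 yel 76.5 | 
390 lip 75.24 yel 78.0 | 390 lip 75.24 yel 78.0 | 390 lip 75.25 yel 78.0 |
```

The gap changed by less than 0.1 px (0.2 mm), so the caddy is still against the stop and I'm handing in.

```bash
python3 -c "
from plant import arm
print(arm.sign_off())"
```

```text
the job is handed in; nothing more can be done
None
```

I parked the caddy against the yellow stop after a one-second lean at about 6 N, let go cleanly with both bottles upright, and handed the job in at about 22 s; I judged the pin from the nose-to-stop gap and the castors from the straight run in, since the cameras couldn't see either.

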